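# Offer up the draught-shield door to its jamb hinge

## Task

The door is off the balance's draught shield. First check that the sprung hinge pin on the jamb runs free: press its head down to the stop and let it spring back up. Then take from the rack the door that has a single knuckle, gently bring that knuckle into the gap between the two jamb knuckles so that the holes line up for the pin, and finish still holding the door there upright and steady in the gripper, not resting or leaning on the shield; leave the other things where they are.

Things in the scene. Friction and masses are not known exactly. Their poses are not given: they have to be found in the camera images.
- shield: balance draught shield, fixed: white base 180 x 190 x 48 mm (x, y, z), posts and clear panels up to 155 mm, open at the front (-x side, towards the robot) and top. Origin: centre of the underside; z up. On its left (+y) front post a hinge leaf carries two fixed upright tube knuckles (22 mm outside, 14 mm bore, 20 mm tall) in line, with a 34 mm gap between, open to front and sides.
- jamb_axis (a point): point on the vertical axis of the jamb knuckles, mid-height of the gap (100 mm above the bench); axes parallel to the shield's. The knuckles end 17 mm below and begin 17 mm above it. The axis stands 20 mm in front of the hinge leaf and 24 mm in front of the shield's base.
- pin (a joint): travel of the sprung hinge pin (6 mm pin, in the bore of the upper jamb knuckle): 0 = up, at rest; 0.018 m = head at its stop. Pressed straight down; about 3 N starts it, 8 N reaches the stop; springs back when released. At rest the pin does not enter the gap.
- pin_head (a point): centre of the top face of the pin's flat round steel head, 26 mm in diameter and 7 mm thick, on the jamb axis; 162 mm above the bench at rest.
- door: the door to take: loose upright panel 120 wide (x) x 14 thick (y) x 100 mm tall (z), 0.13 to 0.25 kg, grey edge and pale faces, with ONE steel knuckle at mid-height on its +x edge. Starts standing in one of the rack's two slots, knuckle on the far side from the robot. Origin: centre of the panel's underside; z up.
- door_eye (a point): centre of the door's knuckle bore: 74 mm along the door's +x from its origin, 50 mm above its underside. The knuckle is an upright tube 22 mm outside, 14 mm bore, 24 mm tall; 14 mm from its axis to the panel's edge. Axes parallel to the door's.
- door_top (a point): middle of the door's top edge, 100 mm above its underside; the place to pinch across the 14 mm thickness from above. Axes parallel to the door's.
- other_door: the other door: same panel, standing in the other slot, but with TWO knuckles (20 mm tall, near the bottom and top of its +x edge). It does not fit; leave it. Origin: centre of the panel's underside.
- rack: black plastic rack fixed to the bench: base 140 x 130 x 12 mm with two slots along its x at y = +35 and -35 mm; each slot is a pair of rails 80 mm long rising to 38 mm above the bench, 18 mm apart; the doors stand in them on the 12 mm base. Origin: centre of the underside. Either door may be in either slot.
- wash_bottle: bystander: white squeeze bottle, 68 mm in diameter, 200 mm tall, spout on top. Origin: centre of the underside.
- reagent_jar: bystander: amber jar, 60 mm in diameter, 110 mm tall. Origin: centre of the underside.
- tape_dispenser: bystander: black tape dispenser, 130 x 55 x 70 mm. Origin: centre of the underside.

How it is judged:
By the outcome, as a careful person would: the job done as asked, in the order asked, and still so for the second after the job is handed in, while the arm keeps its last pose, push and grip.
It also fails if it takes over 54 s, if anything falls off the work surface, if the arm or the gripper's body presses on something with over 40 N, if the wrist force passes 120 N, or if a joint passes its speed limit or range.

## Robot

A 6-joint arm with a two-finger parallel gripper is mounted at the origin on the work surface. World frame = base frame: x ahead of the robot, y to its left, z up, the work surface at z = 0. Lengths are in m, angles in degrees, forces in N, time in s.
With the tool pointing down it reaches from about 0.35 to 0.875 m from the base axis. Payload 4.2 kg.
Tool frame: the origin (TCP) lies midway between the tips of the shut fingers; the grasp point (between the pads) lies 19 mm behind it; z points along the fingers, y is the direction in which the jaws open and shut (so a half turn about z gives the same grasp; the last joint's range is limited). The gripper opens to 87 mm and grips with 3 to 60 N. Pads are 19 mm wide; open, the fingers measure 117 mm over their backs; the gripper's body (75 mm by 190 mm) begins 51 mm behind the grasp point.
Start: joints at [82.197, 22.042, 0.453, 0, -68.411, -14.817], TCP at [0.24, 0.577, 0.201] pointing down, gripper open.
Joint ranges: [-179.83, 179.83], [-69.29, 118.12], [-61.27, 80.66], [-181.25, 117.63], [-171.15, -9.14], [-177.46, 177.46]. Speed limits (degrees/s): [159.86, 159.86, 180, 180, 180, 180].

## Interface

Orientations are given as a 3x3 rotation matrix whose columns are the frame's x, y, z axes.
In Python, from station import r gives the robot as it stands.
- The arm moves only by the tool play_rows, never from a script. Its argument "commands" is a list that holds one entry, the list of rows, each a list of 7 numbers: the shift along the world's x, y, z in m, then the turn, a rotation vector about the world's x, y, z in rad, then the closure, from 0 (fully open) to 1 (shut). A call has 1 to 5 rows; each row is the pose to reach, as a shift and turn from the pose commanded when the call began; what a row does not reach only later rows make up. A row lasts 1/10 s, in which the tool goes at most 50 mm and 8.59 degrees, less where a joint would pass 70% of its speed; a pose out of reach is approached as far as the arm can. A call with a gripper value outside its range is refused whole. The fingers move at their own pace and stop on an object; the grip force is fixed at half the most. Time passes only in rows, so rows that repeat a pose let the fingers close. It gives the time, the measured TCP pose, the force and the opening at its end, in the units of the state.
- r.sense(): the state, without advancing time (a new reading comes with each control period).
- r.capture(name): name is "scene" or "top"; returns a dict with "image" (384x512x3 uint8, red, green, blue), "range_z" (384x512 float32, m along the optical axis (not along the pixel's ray), 0 where there is no reading), "intrinsics" (3x3 intrinsics, pixels), "extrinsics" (4x4, takes a point from camera to world coordinates). Camera axes: x right, y up, looking along -z (the intrinsics and any distortion apply to the point x, -y, -z); pixel columns grow to the right and rows downward; lengths in m; the calibration is good to about 2 mm. A picture is of the moment at which its call begins.
- r.finish_job(): hands the job in, once; it reports no verdict.
The state is a dict: "time_s": time; "joints": joint angles; "joint_velocities": joint speeds; "effort": joint torques, N m; "tcp_pos": TCP position; "ee_rot": TCP orientation; "wrist_force": force on the tool from outside, world axes, zero at the start; "moment": the same for the moment, N m; "gripper_width": opening from 0.0 (shut) to 1.0 (fully open).
Only numpy, scipy, OpenCV 4.12 (cv2) and the standard library are available. Lean on these libraries where they do the work, as an engineer would, in place of code of your own. Each camera call takes 0.05 s, during which the arm holds its last target. There are 200 camera calls.

## Working session

There is one attempt and no reset: what is moved stays moved. The work goes in short steps, Python scripts to look and compute and a tool call to move; the robot and the scene stay as the last step left them, time stands still between calls to the robot, and variables do not carry over. Pictures are saved under pics/ and viewed, about 8 in all and at most 12, crops included, and the job is handed in when it is done.

Besides the shell and the picture viewer there is one more tool, called after "Call:" as name(argument=value, ...), one argument or row to a line, values as JSON. play_rows: Moves the arm, as the interface text tells. Its arguments: {"type":"object","properties":{"commands":{"type":"array","items":{"type":"array","items":{"type":"array","items":{"type":"number"}}}}},"required":["commands"]}

```bash
mkdir -p pics; ls
python3 - <<'E'
from station import r
import numpy as np,cv2
s=r.sense();print({k:np.round(v,3).tolist() for k,v in s.items()})
for n in("scene","top"):
    c=r.capture(n);np.savez(f"{n}0.npz",**c)
    cv2.imwrite(f"pics/{n}0.png",c["image"][:,:,::-1]);print(c["intrinsics"],c["extrinsics"].round(3),[k for k in c])
E
```

```text
pics
{'time_s': 0.0, 'joints': [82.198, 22.088, 0.38, -0.03, -68.411, -14.816], 'joint_velocities': [-0.087, -0.001, -0.022, -0.041, -0.047, 0.052], 'effort': [0.001, -39.067, 18.74, 4.22, 0.011, -0.0], 'tcp_pos': [0.24, 0.576, 0.2], 'ee_rot': [[0.923, -0.385, -0.001], [-0.385, -0.923, -0.002], [0.0, 0.002, -1.0]], 'wrist_force': [-0.159, 0.95, -0.68], 'moment': [-0.03, -0.008, -0.038], 'gripper_width': 0.996}
[[384.36607586   0.         252.59690937]
 [  0.         384.36607586 189.64537722]
 [  0.           0.           1.        ]] [[-7.730e-01 -4.470e-01  4.500e-01  1.034e+00]
 [ 6.350e-01 -5.460e-01  5.470e-01  4.490e-01]
 [ 1.000e-03  7.080e-01  7.060e-01  7.930e-01]
 [ 0.000e+00  0.000e+00  0.000e+00  1.000e+00]] ['image', 'range_z', 'intrinsics', 'extrinsics']
[[402.84286908   0.         254.05619578]
 [  0.         402.84286908 187.67628785]
 [  0.           0.           1.        ]] [[ 0.029  0.989 -0.147  0.448]
 [-0.999  0.031  0.012 -0.042]
 [ 0.016  0.147  0.989  1.137]
 [ 0.     0.     0.     1.   ]] ['image', 'range_z', 'intrinsics', 'extrinsics']
```

View pics/scene0.png

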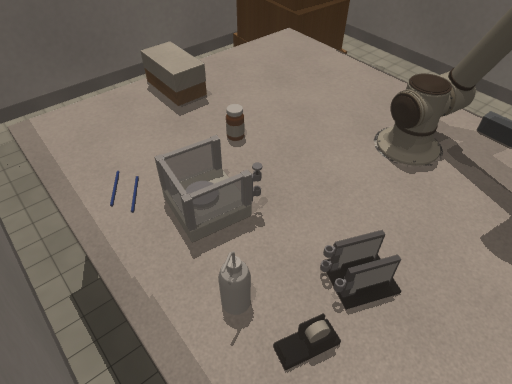

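View pics/top0.png

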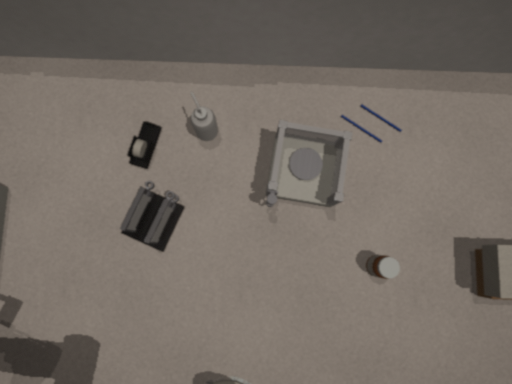

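Scene view: pin head/jamb knuckles at about (257,170). In the rack, the far door shows two knuckles at (330,250) and (326,267). The near door shows one at (341,285), and in the top view it is likely the left slot (140,210).

```bash
cat > h.py <<'E'
import numpy as np,cv2
def cloud(c):
    K=c["intrinsics"];z=c["range_z"];v,u=np.mgrid[:z.shape[0],:z.shape[1]]
    p=np.stack([(u-K[0,2])/K[0,0]*z,-(v-K[1,2])/K[1,1]*z,-z],-1)
    E=c["extrinsics"];w=p@E[:3,:3].T+E[:3,3];w[z==0]=np.nan;return w
def proj(c,P):
    E=c["extrinsics"];q=(np.atleast_2d(P)-E[:3,3])@E[:3,:3];K=c["intrinsics"]
    return np.stack([K[0,0]*q[:,0]/-q[:,2]+K[0,2],K[1,1]*-q[:,1]/-q[:,2]+K[1,2]],-1)
def ray(c,u,v,h):
    K=c["intrinsics"];E=c["extrinsics"];d=E[:3,:3]@[(u-K[0,2])/K[0,0],-(v-K[1,2])/K[1,1],-1]
    return E[:3,3]+d*(h-E[2,3])/d[2]
E
python3 - <<'E'
from h import *
T=dict(np.load("top0.npz"));S=dict(np.load("scene0.npz"))
for n,c in(("top",T),("scene",S)):
    w=cloud(c)
    print(n,"table z",np.nanmedian(w[...,2]))
    def reg(name,u0,u1,v0,v1,lo,hi):
        q=w[v0:v1,u0:u1].reshape(-1,3);q=q[(q[:,2]>lo)&(q[:,2]<hi)]
        if len(q)<4: print(name,len(q));return
        r=cv2.minAreaRect((q[:,:2]*1000).astype(np.float32))
        print(name,len(q),"mean",q.mean(0).round(4),"rect",np.round(r[0],1),np.round(r[1],1),round(r[2],1))
    if n=="top":
        reg("pin",255,290,180,215,.150,.175)
        reg("doorL",110,156,170,240,.100,.125);reg("doorR",147,190,180,255,.100,.125)
        reg("shield",255,365,110,220,.135,.165);reg("base",255,365,110,220,.035,.055);reg("rack",110,195,170,255,.006,.018);reg("bottle",180,225,95,145,.05,.3)
    else:
        reg("pin",245,270,155,185,.150,.175)
        reg("doorfar",315,388,225,270,.100,.125);reg("doornear",335,405,255,295,.100,.125)
        reg("shield",150,253,135,240,.14,.165)
a=cv2.resize(S["image"][140:240,140:280],None,fx=5,fy=5,interpolation=2)
b=cv2.resize(S["image"][220:320,305:425],None,fx=5,fy=5,interpolation=2)
cv2.imwrite("pics/crop.png",cv2.resize(np.hstack([a,b])[:,:,::-1],(800,308),interpolation=3))
t=cv2.resize(T["image"][110:260,110:360],(800,480),interpolation=2);cv2.imwrite("pics/cropt.png",t[:,:,::-1])
E
```

```text
top table z -0.0023755669634473175
pin 163 mean [ 0.5859 -0.0987  0.1567] rect [586.9 -97.7] [58.8 24.6] 0.4
doorL 416 mean [0.524  0.2402 0.1091] rect [527.2 222.6] [ 85.  119.3] 68.7
doorR 292 mean [0.5134 0.1885 0.1088] rect [518.1 187.6] [ 18.  134.3] 65.9
shield 1431 mean [ 0.6809 -0.1905  0.1527] rect [ 653.6 -190.4] [187.9 216.8] 82.2
base 2630 mean [ 0.6603 -0.1939  0.0461] rect [ 668.3 -190.4] [187.7 177.5] 83.1
rack 979 mean [0.5097 0.2151 0.0101] rect [519.  223.7] [129. 140.] 67.6
bottle 643 mean [0.7736 0.0837 0.1222] rect [780.6  86.8] [64.2 61.1] 68.0
scene table z 7.776191444808234e-05
pin 114 mean [ 0.5836 -0.0961  0.1593] rect [585.9 -98.9] [25.4 54.7] 84.7
doorfar 728 mean [0.5314 0.2123 0.1097] rect [536.9 217.5] [ 86.4 143.5] 66.2
doornear 461 mean [0.5451 0.2548 0.1099] rect [541.5 254.3] [ 16.  120.9] 67.3
shield 1357 mean [ 0.6911 -0.1854  0.1534] rect [ 665.5 -192.2] [190.8 192.9] 82.0
```

View pics/crop.png

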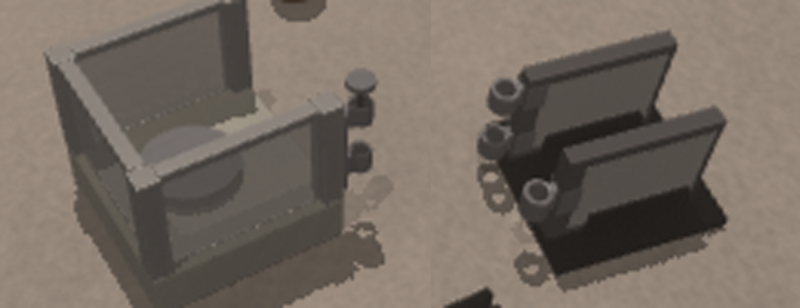

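View pics/cropt.png

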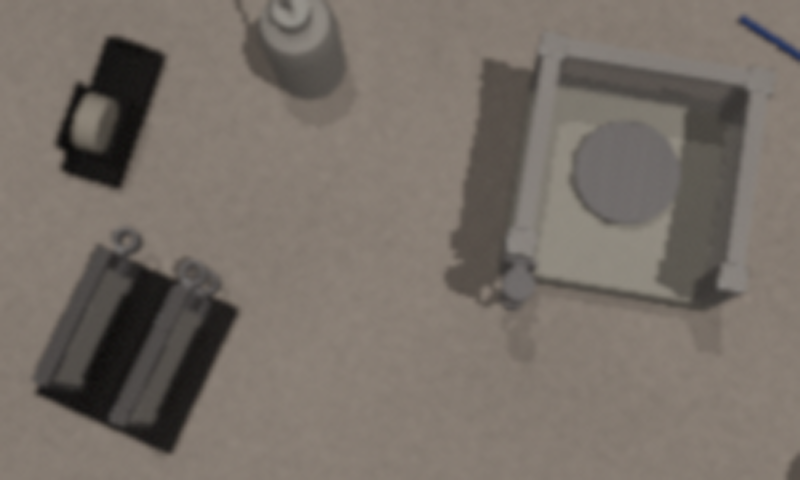

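Crops confirm it: the single knuckle is on the near/left (+y) door, eye at about (540,190) in the crop. The other door has two. I'll refine the numbers now.

Run:
```python
from h import *
T=dict(np.load("top0.npz"));S=dict(np.load("scene0.npz"))
for n,c,b in(("top",T,-.0024),("scene",S,0)):
    w=cloud(c)
    r=w[...,2]
    # pin head: pixels with z near 0.162
    g=dict(top=(255,290,180,215),scene=(245,270,150,185))[n]
    m=np.zeros(r.shape,bool);m[g[2]:g[3],g[0]:g[1]]=1
    m&=(r>.158+b)&(r<.168+b)
    q=w[m];v,u=np.nonzero(m);cc=cv2.minEnclosingCircle(np.float32(q[:,:2]*1e3))
    print(n,"pin",len(q),q.mean(0).round(4),cc,"z",np.median(q[:,2]), "ray",ray(c,u.mean(),v.mean(),.162).round(4))
    # door top
    g=dict(top=(110,156,175,240),scene=(335,405,250,295))[n]
    m=np.zeros(r.shape,bool);m[g[2]:g[3],g[0]:g[1]]=1
    m&=(r>.108+b)&(r<.118+b)
    k,l=cv2.connectedComponents(m.astype(np.uint8))
    for i in range(1,k):
        if (l==i).sum()<60: continue
        q=w[l==i];rc=cv2.minAreaRect(np.float32(q[:,:2]*1e3));v,u=np.nonzero(l==i)
        print(" door",len(q),q.mean(0).round(4),np.round(rc[0],1),np.round(rc[1],1),rc[2],"ray",ray(c,u.mean(),v.mean(),.112).round(4))
    # shield yaw: top frame beams
    m=(r>.150+b)&(r<.160+b)&(w[...,0]>.59)&(w[...,1]<-.05)&(w[...,0]<.8)&(w[...,1]>-.32)
    rc=cv2.minAreaRect(np.float32(w[m][:,:2]*1e3));print(" shield",m.sum(),rc)
    q=w[m]
    # left beam line fit: within 20mm of left edge
    a=np.deg2rad(-7.5);R=np.array([[np.cos(a),np.sin(a)],[-np.sin(a),np.cos(a)]])
    p=q[:,:2]@R.T;L=p[(p[:,1]>p[:,1].max()-.012)]
    f=np.polyfit(L[:,0],L[:,1],1);print(" left beam yaw",-7.5+np.rad2deg(np.arctan(f[0])))
```

```text
top pin 87 [ 0.5709 -0.0975  0.1597] ((584.7804565429688, -96.90760040283203), 27.524822235107422) z 0.15969341949068716 ray [ 0.5706 -0.0973  0.162 ]
 door 268 [0.5391 0.2543 0.1097] [539.5 254.3] [ 15.5 119.2] 67.54798126220703 ray [0.5388 0.2537 0.112 ]
 door 105 [0.4828 0.2028 0.1097] [486.5 200.4] [15.  57.6] 66.22913360595703 ray [0.4827 0.2023 0.112 ]
 shield 1183 ((671.4805297851562, -192.91683959960938), (188.93399047851562, 179.307373046875), 82.59638977050781)
 left beam yaw -7.738621235431957
scene pin 69 [ 0.5724 -0.0967  0.1621] ((583.2694091796875, -96.53366088867188), 25.100923538208008) z 0.16229983692234462 ray [ 0.5724 -0.0968  0.162 ]
 door 361 [0.543  0.2545 0.1116] [541.3 254. ] [ 15.8 121. ] 67.97188568115234 ray [0.5435 0.2545 0.112 ]
 shield 1054 ((671.7487182617188, -192.8579864501953), (190.09767150878906, 180.24098205566406), 81.98393249511719)
 left beam yaw -7.892405854145034
```

Call:
play_rows(
  commands=[
    [[0.11, -0.22, 0.02, 0, 0, 0.13, 1], [0.11, -0.22, 0.02, 0, 0, 0.13, 1], [0.11, -0.22, 0.02, 0, 0, 0.13, 1], [0.11, -0.22, 0.02, 0, 0, 0.13, 1], [0.11, -0.22, 0.02, 0, 0, 0.13, 1]],
  ],
)

```text
time_s: 0.6
tcp_pos: [0.3506, 0.3546, 0.2205]
ee_rot: [[0.965, -0.262, -0.0], [-0.262, -0.965, -0.001], [-0.0, 0.001, -1.0]]
wrist_force: [0.3, 0.2, -0.2]
gripper_width: 0.628
```

Run:
```python
from h import *
for n,b in(("top",-.0024),("scene",0)):
    c=dict(np.load(n+"0.npz"));w=cloud(c);r=w[...,2]
    m=(np.hypot(w[...,0]-.5695,w[...,1]+.0968)<.019)&(r>.157+b)&(r<.167+b)
    q=w[m];v,u=np.nonzero(m);print(n,len(q),q.mean(0).round(4),cv2.minEnclosingCircle(np.float32(q[:,:2]*1e3)),"ray",ray(c,u.mean(),v.mean(),.162).round(4))
```

```text
top 85 [ 0.5688 -0.0976  0.1597] ((569.3095703125, -97.89457702636719), 12.712966918945312) ray [ 0.5685 -0.0975  0.162 ]
scene 69 [ 0.5716 -0.0967  0.1621] ((570.8359985351562, -97.36602783203125), 13.076104164123535) ray [ 0.5716 -0.0967  0.162 ]
```

Call:
play_rows(
  commands=[
    [[0.11, -0.22, 0, 0, 0, 0.131, 1], [0.11, -0.22, 0, 0, 0, 0.131, 1], [0.11, -0.22, 0, 0, 0, 0.131, 1], [0.11, -0.22, 0, 0, 0, 0.131, 1], [0.11, -0.22, 0, 0, 0, 0.131, 1]],
  ],
)

```text
time_s: 1.1
tcp_pos: [0.4606, 0.1347, 0.2205]
ee_rot: [[0.991, -0.134, -0.0], [-0.134, -0.991, 0.0], [-0.0, 0.0, -1.0]]
wrist_force: [0.9, 1.3, 0.4]
gripper_width: 0.17
```

Call:
play_rows(
  commands=[
    [[0.11, -0.232, 0, 0, 0, 0, 1], [0.11, -0.232, 0, 0, 0, 0, 1], [0.11, -0.232, 0, 0, 0, 0, 1], [0.11, -0.232, 0, 0, 0, 0, 1], [0.11, -0.232, 0, 0, 0, 0, 1]],
  ],
)

```text
time_s: 1.6
tcp_pos: [0.5677, -0.091, 0.2203]
ee_rot: [[0.991, -0.133, -0.001], [-0.133, -0.991, 0.0], [-0.001, -0.0, -1.0]]
wrist_force: [1.2, 1.0, 0.2]
gripper_width: 0.01
```

Call:
play_rows(
  commands=[
    [[0.001, -0.006, -0.03, 0, 0, 0, 1], [0.001, -0.006, -0.045, 0, 0, 0, 1], [0.001, -0.006, -0.052, 0, 0, 0, 1], [0.001, -0.006, -0.054, 0, 0, 0, 1], [0.001, -0.006, -0.054, 0, 0, 0, 1]],
  ],
)

```text
time_s: 2.1
tcp_pos: [0.5688, -0.0946, 0.1671]
ee_rot: [[0.991, -0.132, 0.001], [-0.132, -0.991, -0.0], [0.001, 0.0, -1.0]]
wrist_force: [0.2, -1.1, 0.6]
gripper_width: 0.005
```

Run:
```python
from station import r
from h import *
print(r.sense()["tcp_pos"],r.sense()["wrist_force"])
c=r.capture("scene");i=c["image"];p=proj(c,[[.570,-.0975,.162]])[0].astype(int);print(p)
cv2.imwrite("pics/pin.png",cv2.resize(i[p[1]-40:p[1]+50,p[0]-60:p[0]+60],None,fx=5,fy=5,interpolation=2)[:,:,::-1])
```

```text
[ 0.56875081 -0.09460043  0.16712227] [ 0.21615156 -1.06686595  0.64072826]
[256 165]
```

View pics/pin.png

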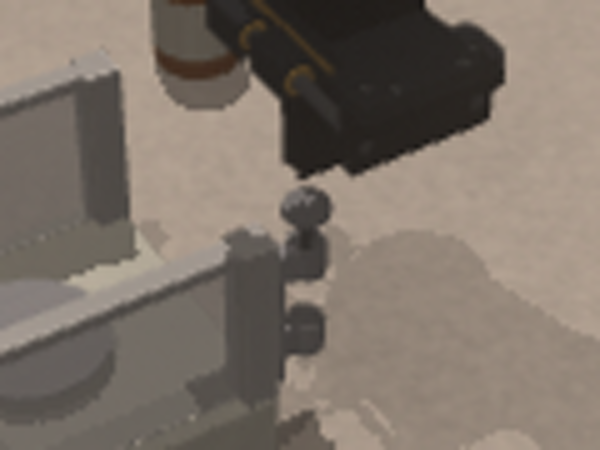

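Tip is just above the pin head at crop (305,205). Pressing now.

Call:
play_rows(
  commands=[
    [[0.001, -0.002, -0.004, 0, 0, 0, 1], [0.001, -0.002, -0.008, 0, 0, 0, 1], [0.001, -0.002, -0.012, 0, 0, 0, 1], [0.001, -0.002, -0.016, 0, 0, 0, 1], [0.001, -0.002, -0.019, 0, 0, 0, 1]],
  ],
)

```text
time_s: 2.65
tcp_pos: [0.5692, -0.097, 0.1471]
ee_rot: [[0.991, -0.133, -0.001], [-0.133, -0.991, -0.0], [-0.001, 0.0, -1.0]]
wrist_force: [0.1, 0.0, 0.2]
gripper_width: 0.003
```

Run:
```python
from station import r
from h import *
print(r.sense()["tcp_pos"],r.sense()["wrist_force"])
c=r.capture("scene");i=c["image"];p=[256,165]
cv2.imwrite("pics/pin2.png",cv2.resize(i[p[1]-40:p[1]+50,p[0]-60:p[0]+60],None,fx=6,fy=6,interpolation=2)[:,:,::-1])
```

```text
[ 0.56923858 -0.09696474  0.14714936] [0.05667143 0.02642858 0.19425628]
```

View pics/pin2.png

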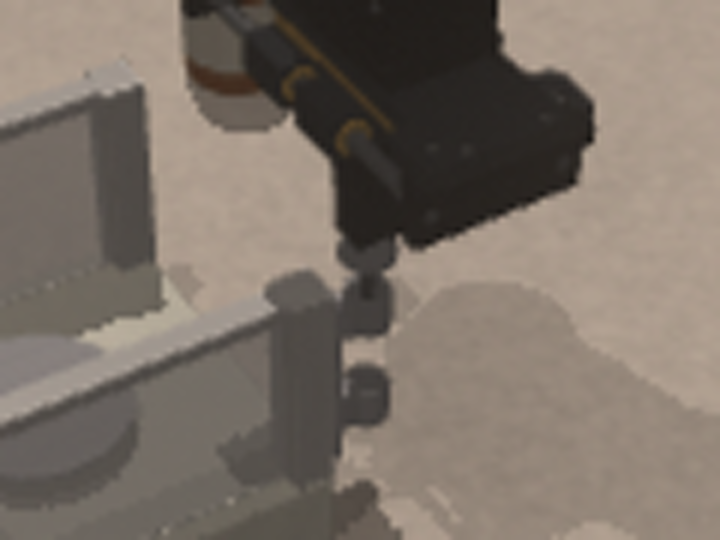

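Run:
```python
from station import r
from h import *
c=r.capture("scene");w=cloud(c);i=c["image"]
print(proj(c,[[.5692,-.097,.1471],[.570,-.0975,.162]]))
for v in range(186,222,2): print(v,[(int(i[v,u].mean()),*(w[v,u]*1000).round().astype(int)) if w[v,u,0]==w[v,u,0] else None for u in (253,257,260)] if 0 else "", end="")
print()
for v in range(150,182,2): print(v,[(int(i[v,u].mean()),*np.nan_to_num(w[v,u]*1000).round().astype(int).tolist()) for u in (253,257,260)])
```

```text
[[257.28753724 169.95918634]
 [256.97089561 165.51884594]]
186 188 190 192 194 196 198 200 202 204 206 208 210 212 214 216 218 220 
150 [(57, 606, -69, 248), (49, 607, -55, 257), (34, 575, -81, 224)]
152 [(34, 580, -102, 208), (46, 608, -53, 253), (49, 607, -45, 258)]
154 [(35, 579, -103, 200), (33, 580, -86, 211), (50, 609, -42, 255)]
156 [(35, 579, -102, 195), (33, 578, -88, 203), (37, 571, -86, 201)]
158 [(34, 578, -103, 187), (34, 578, -88, 197), (34, 568, -89, 190)]
160 [(34, 577, -105, 179), (34, 577, -89, 190), (34, 567, -90, 183)]
162 [(35, 577, -104, 173), (34, 576, -91, 181), (34, 569, -87, 180)]
164 [(66, 575, -107, 163), (33, 575, -91, 174), (35, 567, -89, 171)]
166 [(64, 580, -100, 164), (59, 572, -95, 163), (63, 567, -90, 164)]
168 [(67, 582, -98, 160), (63, 578, -88, 164), (64, 569, -87, 161)]
170 [(147, 473, -231, -1), (59, 577, -89, 157), (140, 458, -215, 2)]
172 [(123, 576, -106, 138), (44, 571, -96, 142), (69, 562, -95, 138)]
174 [(74, 582, -99, 140), (44, 570, -97, 134), (64, 566, -90, 137)]
176 [(66, 585, -95, 137), (63, 576, -90, 136), (62, 568, -87, 133)]
178 [(66, 584, -96, 128), (63, 575, -91, 127), (62, 566, -90, 123)]
180 [(66, 583, -97, 121), (64, 576, -90, 121), (96, 490, -177, 6)]
```

Depth shows the head still at 0.162 with the fingertip just over it, so the tip is about 15 mm higher than the TCP reading suggests. I'll press on, guided by force.

Call:
play_rows(
  commands=[
    [[0, 0, -0.002, 0, 0, 0, 1], [0, 0, -0.004, 0, 0, 0, 1], [0, 0, -0.006, 0, 0, 0, 1], [0, 0, -0.008, 0, 0, 0, 1], [0, 0, -0.008, 0, 0, 0, 1]],
  ],
)

```text
time_s: 3.25
tcp_pos: [0.5695, -0.097, 0.1399]
ee_rot: [[0.991, -0.133, 0.0], [-0.133, -0.991, -0.0], [0.0, 0.0, -1.0]]
wrist_force: [-0.5, 0.9, 2.3]
gripper_width: 0.008
```

Call:
play_rows(
  commands=[
    [[0, 0, -0.002, 0, 0, 0, 1], [0, 0, -0.004, 0, 0, 0, 1], [0, 0, -0.006, 0, 0, 0, 1], [0, 0, -0.008, 0, 0, 0, 1], [0, 0, -0.008, 0, 0, 0, 1]],
  ],
)

```text
time_s: 3.75
tcp_pos: [0.5695, -0.097, 0.1317]
ee_rot: [[0.991, -0.133, 0.0], [-0.133, -0.991, -0.0], [0.0, 0.0, -1.0]]
wrist_force: [-2.0, 0.1, 4.7]
gripper_width: 0.006
```

Call:
play_rows(
  commands=[
    [[0, 0, -0.002, 0, 0, 0, 1], [0, 0, -0.004, 0, 0, 0, 1], [0, 0, -0.006, 0, 0, 0, 1], [0, 0, -0.008, 0, 0, 0, 1], [0, 0, -0.008, 0, 0, 0, 1]],
  ],
)

```text
time_s: 4.25
tcp_pos: [0.5696, -0.097, 0.1242]
ee_rot: [[0.991, -0.133, 0.0], [-0.133, -0.991, -0.0], [0.0, 0.0, -1.0]]
wrist_force: [-1.7, 1.2, 6.7]
gripper_width: 0.007
```

Run:
```python
from station import r
from h import *
c=r.capture("scene");w=cloud(c);i=c["image"];print(r.sense()["wrist_force"])
for v in range(160,186,1): print(v,[(int(i[v,u].mean()),*np.nan_to_num(w[v,u]*1000).round().astype(int).tolist()) for u in (253,257,260)])
```

```text
[-1.44216168  1.55792801  7.27055294]
160 [(34, 578, -103, 181), (46, 609, -52, 231), (50, 607, -44, 235)]
161 [(34, 579, -102, 178), (38, 579, -87, 189), (51, 609, -41, 235)]
162 [(33, 578, -103, 174), (33, 578, -88, 185), (49, 609, -41, 232)]
163 [(34, 578, -104, 170), (33, 578, -88, 181), (47, 610, -40, 230)]
164 [(35, 580, -101, 170), (34, 579, -87, 179), (38, 567, -89, 171)]
165 [(34, 579, -102, 166), (32, 579, -87, 175), (34, 567, -89, 168)]
166 [(34, 578, -104, 160), (33, 576, -90, 169), (33, 567, -90, 164)]
167 [(34, 578, -103, 158), (33, 577, -90, 166), (33, 567, -89, 161)]
168 [(34, 580, -101, 157), (33, 577, -89, 163), (34, 569, -87, 160)]
169 [(35, 578, -103, 151), (35, 576, -90, 159), (33, 567, -89, 155)]
170 [(35, 578, -103, 148), (34, 575, -91, 154), (32, 568, -88, 153)]
171 [(53, 579, -101, 146), (33, 576, -90, 153), (43, 567, -89, 147)]
172 [(64, 582, -99, 146), (33, 575, -91, 148), (60, 568, -88, 146)]
173 [(64, 581, -100, 142), (59, 577, -89, 147), (63, 569, -86, 144)]
174 [(62, 581, -100, 138), (63, 578, -87, 146), (62, 569, -86, 141)]
175 [(64, 584, -96, 139), (63, 578, -87, 142), (62, 567, -89, 134)]
176 [(64, 583, -97, 135), (63, 577, -88, 137), (62, 567, -89, 131)]
177 [(64, 584, -95, 133), (63, 575, -91, 131), (62, 567, -89, 128)]
178 [(64, 584, -96, 130), (63, 576, -90, 129), (61, 566, -90, 122)]
179 [(64, 585, -95, 127), (63, 576, -90, 126), (62, 567, -89, 121)]
180 [(64, 584, -96, 122), (63, 575, -91, 121), (96, 485, -182, 0)]
181 [(90, 584, -96, 118), (54, 571, -96, 111), (145, 489, -179, 0)]
182 [(120, 508, -187, 1), (45, 571, -96, 107), (134, 494, -172, 4)]
183 [(142, 512, -183, 3), (91, 499, -180, -2), (131, 493, -173, -1)]
184 [(145, 514, -180, 2), (145, 505, -173, 1), (133, 497, -169, 0)]
185 [(150, 516, -178, 1), (113, 561, -107, 82), (134, 499, -166, -1)]
```

Head top is at about 0.147, close to the stop at 0.144. A few more mm until the force climbs.

Call:
play_rows(
  commands=[
    [[0, 0, -0.001, 0, 0, 0, 1], [0, 0, -0.002, 0, 0, 0, 1], [0, 0, -0.003, 0, 0, 0, 1], [0, 0, -0.004, 0, 0, 0, 1], [0, 0, -0.004, 0, 0, 0, 1]],
  ],
)

```text
time_s: 4.8
tcp_pos: [0.5697, -0.0971, 0.1224]
ee_rot: [[0.991, -0.132, 0.001], [-0.132, -0.991, -0.001], [0.001, 0.001, -1.0]]
wrist_force: [-6.0, 1.4, 15.1]
gripper_width: 0.007
```

Force jumped to 15 N and motion stalled at 0.1224, so the stop is reached. Releasing.

Call:
play_rows(
  commands=[
    [[0, 0, -0.0005, 0, 0, 0, 1], [0, 0, 0.01, 0, 0, 0, 1], [0, 0, 0.025, 0, 0, 0, 1], [0, 0, 0.055, 0, 0, 0, 1], [0, 0, 0.095, 0, 0, 0, 1]],
  ],
)

```text
time_s: 5.3
tcp_pos: [0.5681, -0.0969, 0.2129]
ee_rot: [[0.991, -0.134, -0.005], [-0.134, -0.991, 0.0], [-0.005, 0.0, -1.0]]
wrist_force: [1.3, -0.4, 0.3]
gripper_width: 0.006
```

Call:
play_rows(
  commands=[
    [[-0.01, 0.045, 0, 0, 0, -0.13, 0.3], [-0.02, 0.09, 0, 0, 0, -0.25, 0.3], [-0.025, 0.139, 0, 0, 0, -0.25, 0.3], [-0.03, 0.188, 0, 0, 0, -0.25, 0.3], [-0.03, 0.23, 0, 0, 0, -0.25, 0.3]],
  ],
)

```text
time_s: 5.8
tcp_pos: [0.5386, 0.1352, 0.2141]
ee_rot: [[0.927, -0.374, -0.0], [-0.374, -0.927, 0.001], [-0.0, -0.0, -1.0]]
wrist_force: [1.2, -0.5, 0.2]
gripper_width: 0.372
```

Run:
```python
from station import r
from h import *
for n in("scene","top"):
    c=r.capture(n);w=cloud(c);z=w[...,2]
    m=(np.hypot(w[...,0]-.570,w[...,1]+.0975)<.018)&(z>.138)&(z<.175)
    q=w[m];print(n,len(q),[np.percentile(q[:,2],p).round(4) for p in(50,90)] if len(q) else"")
```

```text
scene 85 [np.float64(0.1621), np.float64(0.1636)]
top 86 [np.float64(0.1597), np.float64(0.1619)]
```

Call:
play_rows(
  commands=[
    [[0.001, 0.045, 0, 0, 0, -0.004, 0.3], [0.002, 0.09, 0, 0, 0, -0.004, 0.3], [0.002, 0.119, 0, 0, 0, -0.004, 0.3], [0.002, 0.119, -0.01, 0, 0, -0.004, 0.3], [0.002, 0.119, -0.02, 0, 0, -0.004, 0.3]],
  ],
)

```text
time_s: 6.4
tcp_pos: [0.5412, 0.252, 0.1931]
ee_rot: [[0.926, -0.378, -0.001], [-0.378, -0.926, -0.0], [-0.001, 0.001, -1.0]]
wrist_force: [-0.1, -0.3, 0.1]
gripper_width: 0.697
```

Run:
```python
from station import r
from h import *
s=r.sense();print(s["tcp_pos"],s["ee_rot"],s["gripper_width"])
c=r.capture("scene");i=c["image"]
cv2.imwrite("pics/over.png",cv2.resize(i[200:310,290:430],None,fx=5,fy=5,interpolation=2)[:,:,::-1])
```

```text
[0.54117238 0.25201838 0.19312789] [[ 9.25900804e-01 -3.77764921e-01 -1.16837285e-03]
 [-3.77765668e-01 -9.25901104e-01 -4.95091362e-04]
 [-8.94769564e-04  8.99776641e-04 -9.99999195e-01]] 0.6967920093244935
```

View pics/over.png

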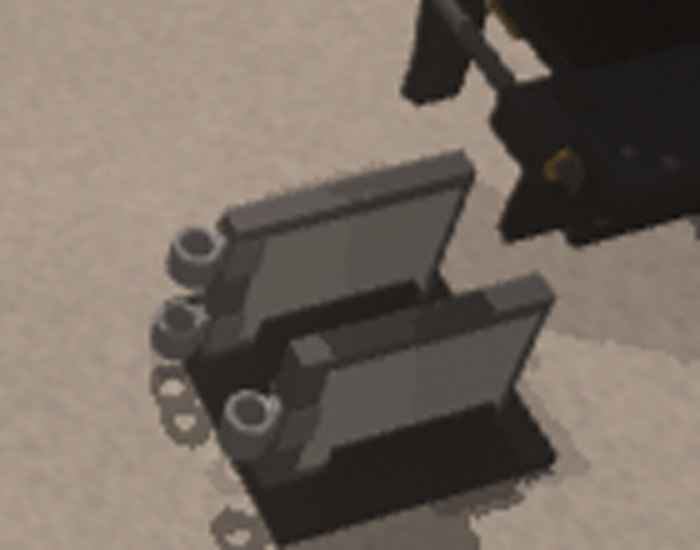

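Run:
```python
from station import r
from h import *
c=r.capture("scene");w=cloud(c)
for z in(.193,.205,.214): print(z,(proj(c,[[.5412,.252,z]])[0]-[290,200])*5)
print((proj(c,[[.5403,.2542,.112]])[0]-[290,200])*5)
# finger tip points: dark pixels in the two tip windows
for n,(u0,u1,v0,v1) in dict(far=(368,384,208,222),near=(388,408,238,249)).items():
    m=(c["image"][v0:v1,u0:u1].mean(-1)<50);q=w[v0:v1,u0:u1][m];q=q[np.argsort(q[:,2])]
    q=q[(q[:,2]>.15)];print(n,len(q),q[:8].mean(0).round(4),q.min(0).round(3),q.max(0).round(3))
c=r.capture("top");w=cloud(c);z=w[...,2];d=(np.hypot(w[...,0]-.5412,w[...,1]-.252)<.07)&(z>.12)&(z<.28)
print("top",d.sum(),w[d].min(0),w[d].max(0)) if d.any() else 0
```

```text
0.193 [463.70828128 193.73512014]
0.205 [471.15515294 174.5962296 ]
0.214 [476.8524636  159.95381191]
[423.07651839 314.70987243]
far 128 [0.5305 0.2194 0.2161] [0.52  0.21  0.214] [0.576 0.249 0.299]
near 165 [0.5583 0.2836 0.2161] [0.545 0.275 0.213] [0.609 0.319 0.312]
```

Fingertips straddle the door laterally as expected, with tips at 0.214 (21 mm above the TCP reading). Descend until the tips are about 28 mm below the door top.

Call:
play_rows(
  commands=[
    [[-0.001, 0.002, -0.03, 0, 0, 0, 0.3], [-0.001, 0.002, -0.065, 0, 0, 0, 0.3], [-0.001, 0.002, -0.1, 0, 0, 0, 0.3], [-0.001, 0.002, -0.122, 0, 0, 0, 0.3], [-0.001, 0.002, -0.132, 0, 0, 0, 0.3]],
  ],
)

```text
time_s: 7.05
tcp_pos: [0.5396, 0.2521, 0.0606]
ee_rot: [[0.925, -0.38, -0.003], [-0.38, -0.925, -0.002], [-0.002, 0.003, -1.0]]
wrist_force: [0.7, 0.2, -0.6]
gripper_width: 0.705
```

Call:
play_rows(
  commands=[
    [[0, 0, 0, 0, 0, 0, 0.6], [0, 0, 0, 0, 0, 0, 0.75], [0, 0, 0, 0, 0, 0, 0.9], [0, 0, 0, 0, 0, 0, 1], [0, 0, 0, 0, 0, 0, 1]],
  ],
)

```text
time_s: 7.55
tcp_pos: [0.5409, 0.2543, 0.0636]
ee_rot: [[0.926, -0.378, 0.001], [-0.378, -0.926, 0.001], [0.001, -0.002, -1.0]]
wrist_force: [0.4, -0.3, -0.7]
gripper_width: 0.331
```

Run:
```python
from station import r
from h import *
s=r.sense();print(s["tcp_pos"],s["wrist_force"],s["gripper_width"])
c=r.capture("scene");i=c["image"]
cv2.imwrite("pics/grip.png",cv2.resize(i[200:310,290:430],None,fx=5,fy=5,interpolation=2)[:,:,::-1])
```

```text
[0.5408551  0.25434453 0.06360696] [ 0.41084172 -0.2600555  -0.72606817] 0.3313772561182244
```

View pics/grip.png

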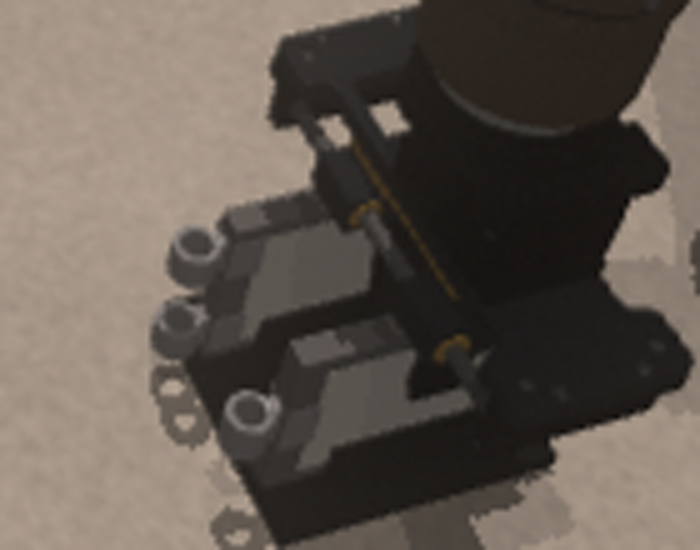

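Door still untouched at (370,370) with fingers around it; keep closing.

Call:
play_rows(
  commands=[
    [[0, 0, 0, 0, 0, 0, 1], [0, 0, 0, 0, 0, 0, 1], [0, 0, 0, 0, 0, 0, 1], [0, 0, 0, 0, 0, 0, 1], [0, 0, 0, 0, 0, 0, 1]],
  ],
)

```text
time_s: 8.1
tcp_pos: [0.5406, 0.2542, 0.0629]
ee_rot: [[0.926, -0.378, 0.0], [-0.378, -0.926, 0.0], [0.0, -0.0, -1.0]]
wrist_force: [0.3, 0.2, 2.1]
gripper_width: 0.162
```

Call:
play_rows(
  commands=[
    [[0, 0, 0.005, 0, 0, 0, 1], [0, 0, 0.015, 0, 0, 0, 1], [0, 0, 0.03, 0, 0, 0, 1], [0, 0, 0.055, 0, 0, 0, 1], [0, 0, 0.085, 0, 0, 0, 1]],
  ],
)

```text
time_s: 8.6
tcp_pos: [0.5396, 0.2533, 0.1477]
ee_rot: [[0.926, -0.378, -0.003], [-0.378, -0.926, -0.002], [-0.002, 0.003, -1.0]]
wrist_force: [-0.1, 0.4, -2.1]
gripper_width: 0.16
```

Call:
play_rows(
  commands=[
    [[0, 0, 0.02, 0, 0, 0, 1], [0, 0, 0.035, 0, 0, 0, 1], [0, 0, 0.043, 0, 0, 0, 1], [0, 0, 0.045, 0, 0, 0, 1], [0, 0, 0.045, 0, 0, 0, 1]],
  ],
)

```text
time_s: 9.1
tcp_pos: [0.5401, 0.2538, 0.1923]
ee_rot: [[0.926, -0.378, -0.001], [-0.378, -0.926, -0.0], [-0.001, 0.001, -1.0]]
wrist_force: [-0.3, 0.8, -2.5]
gripper_width: 0.157
```

```bash
cat > eye.py <<'E'
from station import r
from h import *
# predicted eye from tcp pose & expected pixel; measured: knuckle ring cloud
s=r.sense();print("t",s["time_s"],s["tcp_pos"].round(4) if hasattr(s["tcp_pos"],"round") else s["tcp_pos"],np.round(s["wrist_force"],1),s["gripper_width"])
p=np.array(s["tcp_pos"]);x=np.array(s["ee_rot"])[:2,0];yaw=np.degrees(np.arctan2(x[1],x[0]));print("tool yaw",yaw)
e=p[:2]+.074*x/np.linalg.norm(x)
for n in("scene","top"):
    c=r.capture(n);w=cloud(c);m=np.hypot(w[...,0]-e[0],w[...,1]-e[1])<.016
    m&=(w[...,2]>p[2]-.05)&(w[...,2]<p[2]+.04);q=w[m]
    if len(q)<8: print(n,"few",len(q));continue
    zt=np.percentile(q[:,2],95);t=q[q[:,2]>zt-.006];cc=cv2.minEnclosingCircle(np.float32(t[:,:2]*1e3))
    print(n,"n",len(q),"ztop",zt.round(4),"circle",np.round(cc[0],1),round(cc[1],1),"pred eye",e.round(4))
    cv2.imwrite(f"last_{n}.png",c["image"][:,:,::-1]);np.savez(f"last_{n}.npz",**c)
E
python3 eye.py
```

```text
t 9.1 [0.5401 0.2538 0.1923] [-0.3  0.8 -2.5] 0.156719755096325
tool yaw -22.231410204674596
scene n 284 ztop 0.2237 circle [595.4 230.8] 6.7 pred eye [0.6086 0.2258]
top n 89 ztop 0.2032 circle [606.1 225.4] 11.8 pred eye [0.6086 0.2258]
```

Held (about 2.5 N), bottom well clear of the other door. Traverse to a standoff about 60 mm in front of the jamb, turning to the shield's yaw.

Call:
play_rows(
  commands=[
    [[-0.006, -0.02, 0, 0, 0, 0.02, 1], [-0.018, -0.06, 0, 0, 0, 0.06, 1], [-0.03, -0.1, 0, 0, 0, 0.1, 1], [-0.042, -0.14, 0, 0, 0, 0.15, 1], [-0.055, -0.18, 0, 0, 0, 0.2, 1]],
  ],
)

```text
time_s: 9.7
tcp_pos: [0.4843, 0.0724, 0.1917]
ee_rot: [[0.983, -0.184, -0.002], [-0.184, -0.983, -0.001], [-0.001, 0.001, -1.0]]
wrist_force: [0.1, -0.2, -0.8]
gripper_width: 0.153
```

Call:
play_rows(
  commands=[
    [[-0.012, -0.04, -0.01, 0, 0, 0.03, 1], [-0.024, -0.08, -0.02, 0, 0, 0.052, 1], [-0.036, -0.12, -0.04, 0, 0, 0.052, 1], [-0.045, -0.145, -0.06, 0, 0, 0.052, 1], [-0.048, -0.154, -0.07, 0, 0, 0.052, 1]],
  ],
)

```text
time_s: 10.2
tcp_pos: [0.4344, -0.082, 0.1205]
ee_rot: [[0.99, -0.139, -0.005], [-0.139, -0.99, -0.0], [-0.005, 0.001, -1.0]]
wrist_force: [-0.6, 0.4, -2.3]
gripper_width: 0.157
```

Call:
play_rows(
  commands=[
    [[0, 0, -0.01, 0, 0, 0, 1], [0, 0, -0.018, 0, 0, 0, 1], [0, 0, -0.021, 0, 0, 0, 1], [0, 0, -0.021, 0, 0, 0, 1], [0, 0, -0.021, 0, 0, 0, 1]],
  ],
)

```text
time_s: 10.7
tcp_pos: [0.4383, -0.0793, 0.102]
ee_rot: [[0.991, -0.134, 0.001], [-0.134, -0.991, 0.0], [0.001, -0.0, -1.0]]
wrist_force: [-0.8, 0.3, -2.3]
gripper_width: 0.154
```

```bash
python3 eye.py
python3 - <<'E'
import cv2,numpy as np
a=cv2.imread("last_scene.png")[130:230,200:330];b=cv2.imread("last_top.png")[165:265,220:320]
cv2.imwrite("pics/near.png",np.hstack([cv2.resize(a,(520,400),interpolation=2),cv2.resize(b,(280,280),interpolation=2).copy() if 0 else cv2.copyMakeBorder(cv2.resize(b,(280,280),interpolation=2),0,120,0,0,0)]))
E
```

```text
t 10.7 [ 0.4383 -0.0793  0.102 ] [-0.8  0.3 -2.3] 0.1541825789154792
tool yaw -7.694149374023888
scene n 153 ztop 0.134 circle [497.7 -86.4] 6.0 pred eye [ 0.5116 -0.0892]
top n 42 ztop 0.1129 circle [509.7 -89.6] 10.9 pred eye [ 0.5116 -0.0892]
```

View pics/near.png

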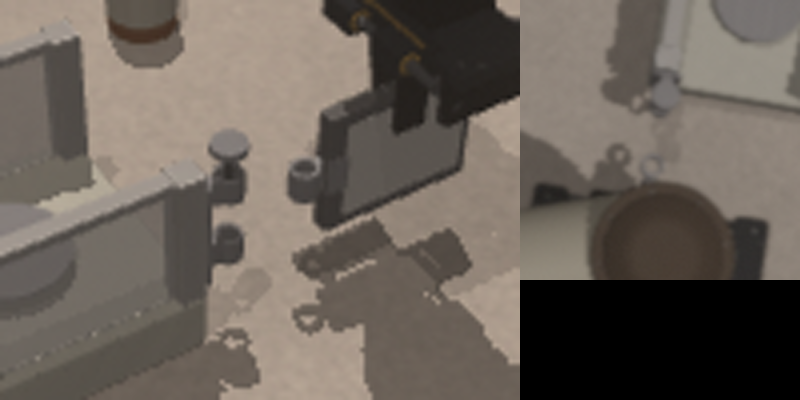

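```bash
cat > fit.py <<'E'
from h import *
from scipy.optimize import least_squares
def fit(w,c0,z0,z1,R=.011,lim=.0145):
    c0=np.array(c0,float);x=np.array([.991,-.134])
    for _ in range(4):
        d=w[...,:2]-c0;q=w[(np.hypot(d[...,0],d[...,1])<lim)&(d@x>-.0115)&(w[...,2]>z0)&(w[...,2]<z1)]
        if len(q)<6:return None
        c0=least_squares(lambda c:np.hypot(*(q[:,:2]-c).T)-R,c0,loss="soft_l1",f_scale=.001).x
    return c0.round(4),len(q),q[:,2].min().round(4),q[:,2].max().round(4)
if __name__=="__main__":
    import sys
    e=[float(a) for a in sys.argv[1:3]]
    S=dict(np.load("last_scene.npz"));T=dict(np.load("last_top.npz"));w=cloud(S)
    print("door side",fit(w,e,.088,.106));print("jamb lower",fit(w,[.5705,-.0972],.066,.079));print("jamb upper",fit(w,[.5705,-.0972],.120,.134))
    for n,w in(("scene",cloud(S)),("top",cloud(T))):
        z=w[...,2];d=np.hypot(w[...,0]-e[0],w[...,1]-e[1]);k=(d<.0135)&(z>.075)&(z<.12)
        print(n,"knuckle z pct",np.percentile(z[k],[2,50,90,97]).round(4))
        t=w[k&(z>np.percentile(z[k],97)-.005)];print("  top face: mean",t.mean(0).round(4),"rect",[np.round(v,1) for v in cv2.minEnclosingCircle(np.float32(t[:,:2]*1e3))])
E
python3 fit.py .510 -.0893
```

```text
door side (array([ 0.5105, -0.0903]), 41, np.float64(0.0912), np.float64(0.1049))
jamb lower (array([ 0.5724, -0.0989]), 32, np.float64(0.067), np.float64(0.0785))
jamb upper (array([ 0.5713, -0.099 ]), 38, np.float64(0.1202), np.float64(0.1332))
scene knuckle z pct [0.0832 0.1082 0.114  0.115 ]
  top face: mean [ 0.5096 -0.0893  0.1131] rect [array([509.3, -89.4]), np.float64(12.9)]
top knuckle z pct [0.0962 0.1097 0.1124 0.1133]
  top face: mean [ 0.5097 -0.0906  0.1107] rect [array([509.7, -89.6]), np.float64(10.9)]
```

Both cameras agree: offset to the jamb is about (+60.5, −8.2) mm, straight along the shield's x, with the knuckle about 1 mm high. Moving in gently.

Call:
play_rows(
  commands=[
    [[0.006, -0.001, -0.001, 0, 0, 0, 1], [0.014, -0.002, -0.001, 0, 0, 0, 1], [0.024, -0.0032, -0.001, 0, 0, 0, 1], [0.034, -0.0046, -0.001, 0, 0, 0, 1], [0.04, -0.0054, -0.001, 0, 0, 0, 1]],
  ],
)

```text
time_s: 11.3
tcp_pos: [0.479, -0.0856, 0.1006]
ee_rot: [[0.991, -0.136, 0.001], [-0.136, -0.991, -0.0], [0.001, 0.0, -1.0]]
wrist_force: [-0.6, 0.7, -2.4]
gripper_width: 0.159
```

Call:
play_rows(
  commands=[
    [[0, 0, 0, 0, 0, 0, 1], [0, 0, 0, 0, 0, 0, 1], [0, 0, 0, 0, 0, 0, 1], [0, 0, 0, 0, 0, 0, 1]],
  ],
)

```text
time_s: 11.7
tcp_pos: [0.4771, -0.0854, 0.1007]
ee_rot: [[0.991, -0.135, -0.0], [-0.135, -0.991, 0.0], [-0.0, -0.0, -1.0]]
wrist_force: [0.3, 0.4, -1.4]
gripper_width: 0.157
```

```bash
python3 eye.py; python3 fit.py .550 -.0955
```

```text
t 11.7 [ 0.4771 -0.0854  0.1007] [ 0.3  0.4 -1.4] 0.15743049092879524
tool yaw -7.778757915372381
scene n 174 ztop 0.1355 circle [549.4 -95.2] 14.9 pred eye [ 0.5504 -0.0954]
top n 18 ztop 0.1344 circle [560.5 -93.3] 4.5 pred eye [ 0.5504 -0.0954]
door side (array([ 0.5499, -0.0967]), 48, np.float64(0.0885), np.float64(0.1057))
jamb lower (array([ 0.5718, -0.0995]), 35, np.float64(0.0661), np.float64(0.0789))
jamb upper (array([ 0.5725, -0.0998]), 42, np.float64(0.1202), np.float64(0.1338))
scene knuckle z pct [0.0798 0.1043 0.1127 0.1135]
  top face: mean [ 0.5473 -0.094   0.1117] rect [array([548.7, -94.8]), np.float64(12.0)]
top knuckle z pct [0.1093 0.1106 0.1146 0.1181]
  top face: mean [ 0.5597 -0.103   0.1196] rect [array([ 559.7, -103. ]), np.float64(0.0)]
```

Call:
play_rows(
  commands=[
    [[0.003, -0.0004, 0, 0, 0, 0, 1], [0.006, -0.0008, 0, 0, 0, 0, 1], [0.009, -0.0012, 0, 0, 0, 0, 1], [0.012, -0.0016, 0, 0, 0, 0, 1], [0.014, -0.0018, 0, 0, 0, 0, 1]],
  ],
)

```text
time_s: 12.3
tcp_pos: [0.4918, -0.0872, 0.1006]
ee_rot: [[0.991, -0.135, -0.0], [-0.135, -0.991, -0.0], [-0.0, 0.0, -1.0]]
wrist_force: [0.1, -0.1, -1.6]
gripper_width: 0.162
```

Call:
play_rows(
  commands=[
    [[0.002, -0.0002, 0, 0, 0, 0, 1], [0.004, -0.0004, 0, 0, 0, 0, 1], [0.006, -0.0006, 0, 0, 0, 0, 1], [0.007, -0.0007, 0, 0, 0, 0, 1], [0.007, -0.0007, 0, 0, 0, 0, 1]],
  ],
)

```text
time_s: 12.8
tcp_pos: [0.4986, -0.0879, 0.1006]
ee_rot: [[0.991, -0.135, 0.0], [-0.135, -0.991, -0.0], [0.0, 0.0, -1.0]]
wrist_force: [0.0, 0.7, -2.0]
gripper_width: 0.157
```

```bash
python3 eye.py; python3 fit.py .5705 -.098
python3 - <<'E'
import cv2
cv2.imwrite("pics/in.png",cv2.resize(cv2.imread("last_scene.png")[145:215,220:310],None,fx=8,fy=8,interpolation=2))
E
```

```text
t 12.8 [ 0.4986 -0.0879  0.1006] [ 0.   0.7 -2. ] 0.15745466051112936
tool yaw -7.779862745985991
scene n 240 ztop 0.138 circle [572.1 -97.1] 15.4 pred eye [ 0.5719 -0.0979]
top few 1
door side (array([ 0.5717, -0.099 ]), 41, np.float64(0.089), np.float64(0.106))
jamb lower (array([ 0.5713, -0.0995]), 30, np.float64(0.0661), np.float64(0.0789))
jamb upper (array([ 0.5717, -0.0998]), 33, np.float64(0.1203), np.float64(0.1336))
scene knuckle z pct [0.0754 0.0986 0.112  0.119 ]
  top face: mean [ 0.5687 -0.0929  0.1187] rect [array([570.7, -95.9]), np.float64(11.9)]
top knuckle z pct [0.0784 0.0971 0.1166 0.1187]
  top face: mean [ 0.5635 -0.0953  0.1179] rect [array([563.5, -95.3]), np.float64(8.5)]
```

View pics/in.png

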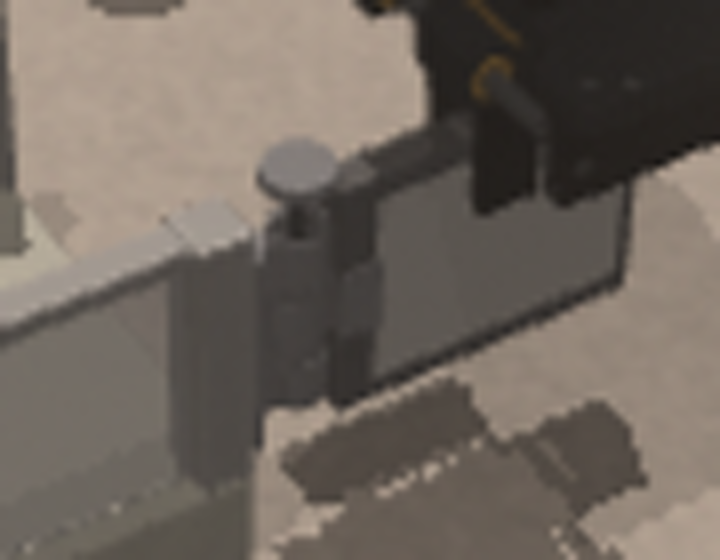

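Picture shows the door knuckle at (300,310) in line between the jamb knuckles, door upright, no contact force. Half a millimetre of trim for margin, settle, then hand in.

Call:
play_rows(
  commands=[
    [[-0.0005, -0.0003, 0, 0, 0, 0, 1], [-0.0005, -0.0003, 0, 0, 0, 0, 1], [-0.0005, -0.0003, 0, 0, 0, 0, 1], [-0.0005, -0.0003, 0, 0, 0, 0, 1], [-0.0005, -0.0003, 0, 0, 0, 0, 1]],
  ],
)

```text
time_s: 13.4
tcp_pos: [0.498, -0.0882, 0.1007]
ee_rot: [[0.991, -0.135, 0.0], [-0.135, -0.991, -0.0], [0.0, -0.0, -1.0]]
wrist_force: [-0.3, -0.3, -0.5]
gripper_width: 0.155
```

```bash
python3 eye.py; python3 fit.py .5705 -.098|head -3; python3 -c "
from station import r
s=r.sense();print(s['wrist_force'],s['moment'],s['tcp_pos'])
print(r.finish_job())"
```

```text
t 13.4 [ 0.498  -0.0882  0.1007] [-0.3 -0.3 -0.5] 0.1549858419956198
tool yaw -7.785124247077171
scene n 241 ztop 0.1379 circle [571.3 -96.2] 14.8 pred eye [ 0.5713 -0.0982]
top few 3
door side (array([ 0.5707, -0.0999]), 44, np.float64(0.0892), np.float64(0.1057))
jamb lower (array([ 0.5701, -0.099 ]), 29, np.float64(0.0661), np.float64(0.0787))
jamb upper (array([ 0.5709, -0.099 ]), 36, np.float64(0.1209), np.float64(0.1339))
[ 0.03451307  0.6123271  -2.46339446] [-0.05104035  0.013817   -0.01604899] [ 0.49796465 -0.08816857  0.10063552]
the job is handed in; nothing more can be done
None
```

The job is handed in at about 13.4 s of the 54 s allowed, with the single-knuckle door held in the jamb gap. No verdict was reported.

- **Pin:** I pressed the head until motion stalled at about 15 N. A depth view just before that showed the head top at about 0.147 m; the stop is at 0.144 m. After release, the cameras read the head top at 0.162 m and 0.160 m (the top camera reads about 2 mm low), so it sprang back.
- **Door:** I took the door from the left (+y) slot, lifted it clear of the other door and brought its knuckle straight in from the front.
- **Alignment:** The last scene-camera fit put the door's knuckle axis about 1 mm from the jamb axis. I estimate the knuckle is within about 1 mm of the gap's mid-height.
- **Hold:** The wrist force was about 2.5 N, downward apart from under 1 N sideways. That fits the door's weight alone, so I saw no sign of contact with the shield. The door was upright in the last picture I viewed, before a final 0.5 mm trim.

**Disagreements:**
- The fingertips were about 21 mm higher than the reported TCP, so I used force and depth readings for heights instead.
- The top camera could not see the door's knuckle at the end because the arm blocked it. Its earlier estimate differed from the scene camera's by 1 to 2 mm.

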